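# Find the crate stamped underneath and push it to the dispatch line

## Task

Two empty wooden crates stand on the table, and one of them has a red stamp underneath. Pushing with the fingertips, tip both crates over, away from the robot, onto their far sides so that their undersides show; then push the stamped one, lying as it is, away from the robot until the middle of the crate lies over the yellow dispatch line. Never lift or carry the crates, leave the unstamped crate where it fell, and do not disturb the small blocks standing around.

Things in the scene. Friction and masses are not known exactly. Their poses are not given: they have to be found in the camera images.
- crate_stamped: open slatted wooden crate, 60 deep (x) x 100 wide (y) x 100 high, walls 6 mm, about 0.3 kg, empty; red ring-and-dot stamp (34 mm) on its underside, hidden while it stands; else same as the other. Origin: centre of the underside, in its plane; z to the open top; x away from the robot (yaw -0.5 to -0.3) while it stands
- crate_plain: the other crate, same but unstamped. Each stands free on two 5 mm skids at front and back; a push along x on the near wall at 75 mm height or more tips it about its far bottom edge. Past some 35 degrees it falls by itself onto its far wall and lies 60 mm high, x pointing down, z (open top) away from the robot
- stamped_middle (a point): point on the long axis of crate_stamped, midway between its underside and its open top: 50 mm from its origin along its z; the middle of the crate when it lies
- stamped_foot (a point): middle of the far bottom edge of crate_stamped (the edge it tips about), 30 mm from its origin along its x; on the table while the crate stands, tips and lies
- plain_foot (a point): the same point of crate_plain
- dispatch_line: yellow line painted across the far part of the table, 24 wide (x) x 460 long (y), 1 mm thick, no obstacle. Origin: its centre; x points across it, away from the robot (yaw -0.47 to -0.39 rad); y along it.
- sort_block: large wooden type block, 44x36x23, loose; bystander. The two crates and this block stand in a row of three places, 170 mm apart, in any order. Origin: centre of its underside
- brass_rule: short brass block, 54x18x22, standing loose to the left of the row of crates; bystander. Origin: centre of its underside
- wood_furniture: small wooden spacing block, 60x24x18, standing loose on the robot's side of the row of crates; bystander. Origin: centre of its underside

How it is judged:
By the outcome, as a careful person would: the job done as asked, in the order asked, and still so for the second after the job is handed in, with the robot touching nothing.
It also fails if it takes over 48 s, if anything falls off the work surface, if the arm or the gripper's body presses on something with over 40 N, if the wrist force passes 120 N, or if a joint passes its speed limit or range.

## Robot

A 6-joint arm with a two-finger parallel gripper is mounted at the origin on a cart in front of the work surface, level with it; the furniture and walls round the work are solid. World frame = base frame: x ahead of the robot, y to its left, z up, the work surface at z = 0. Lengths are in m, angles in rad, forces in N, time in s.
With the tool pointing down it reaches from about 0.25 to 0.725 m from the base axis. Payload 4 kg.
Tool frame: the origin (TCP) lies midway between the tips of the shut fingers; the grasp point (between the pads) lies 19 mm behind it; z points along the fingers, x is the direction in which the jaws open and shut, and the axes are right-handed (so a half turn about z gives the same grasp; the last joint's range is limited). The gripper opens to 85 mm and grips with 20 to 120 N. Pads are 22 mm wide; open, the fingers measure 114 mm over their backs; the gripper's body (76 mm by 85 mm) begins 54 mm behind the grasp point. The pads swing forward as they close: fully open they stand 13 mm farther back than shut.
Start: joints at [1.281, 0.241, 0.005, 1.335, 0, 1.571], TCP at [0.143, 0.479, 0.231] pointing down, gripper open.
Joint ranges: [-2.72, 2.72], [-1.05, 1.87], [-1.09, 1.28], [-1.99, 2.15], [-1.42, 1.44], [-3.14, 3.14]. Speed limits (rad/s): [2.79, 2.79, 3.14, 3.14, 3.14, 3.14].

## Interface

Orientations are given as a unit quaternion [x, y, z, w].
In Python, from workcell import bot, vision, ticket gives the robot as it stands.
- The arm moves only by the tool play_rows, never from a script. Its argument "deltas" is one flat list of numbers, 5 for each row, row after row: the opening, from 0 (shut) to 1 (fully open), then the shift along the tool's x, y, z in units of 60 mm (1.0 is 60 mm), then the turn about the tool's z in degrees. A call has 1 to 12 rows; each row shifts and turns the pose as measured when the row begins, along the tool's axes as they then stand; what a row does not reach is not made up. A row lasts 1/8 s, in which the tool goes at most 62.5 mm and 10.7 degrees, less where a joint would pass 70% of its speed; a pose out of reach is approached as far as the arm can. A call is refused whole if a number of a shift passes 1 or a number of a turn 10.7, either way. A call with a gripper value outside its range is refused whole. The fingers move at their own pace and stop on an object; the grip force is fixed at half the most. Time passes only in rows, so rows that do not move let the fingers close. It gives the time, the measured TCP pose, the force and the opening at its end, in the units of the state.
- bot.get_obs(): the state, without advancing time (a new reading comes with each control period).
- vision.camera(name): name is "scene" or "top"; returns a dict with "color" (384x512x3 uint8, blue, green, red), "intrinsics" (3x3 intrinsics, pixels), "rvec" (rotation vector, rad) and "tvec" (3), from world to camera coordinates, as OpenCV has them. Camera axes: x right, y down, z forward; pixel columns grow to the right and rows downward; lengths in m; the calibration is good to about 2 mm. A picture is of the moment at which its call begins. There is no depth.
- ticket.job_done(): hands the job in, once; it reports no verdict.
The state is a dict: "clock": time; "joint_pos": joint angles; "joint_vel": joint speeds; "tau": joint torques, N m; "eef_pos": TCP position; "tool_rot": TCP orientation; "ft_force": force on the tool from outside, world axes, zero at the start; "ft_torque": the same for the moment, N m; "grip_width": finger opening in m.
Only numpy, scipy, OpenCV 4.12 (cv2) and the standard library are available. Lean on these libraries where they do the work, as an engineer would, in place of code of your own. Each camera call takes 0.05 s, during which the arm holds its last target. There are 200 camera calls.

## Working session

There is one attempt and no reset: what is moved stays moved. The work goes in short steps, Python scripts to look and compute and a tool call to move; the robot and the scene stay as the last step left them, time stands still between calls to the robot, and variables do not carry over. Pictures are saved under pics/ and viewed, about 8 in all and at most 12, crops included, and the job is handed in when it is done.

Besides the shell and the picture viewer there is one more tool, called as a command line: name --argument value ..., lists and objects as JSON in quotes. play_rows: Moves the arm, as the interface text tells. Its arguments: {"type":"object","properties":{"deltas":{"type":"array"}},"required":["deltas"]}

```bash
mkdir -p pics; ls
cat > h.py <<'E'
import numpy as np, cv2
from workcell import bot, vision, ticket
def cam(n,save=None):
    c=vision.camera(n)
    if save: cv2.imwrite('pics/'+save,c['color'])
    return c
def ray(c,px,z):
    "pixel -> world point at height z"
    R=cv2.Rodrigues(np.array(c['rvec'],float))[0]; t=np.array(c['tvec'],float).ravel()
    o=-R.T@t; d=R.T@np.linalg.inv(np.array(c['intrinsics']))@np.array([px[0],px[1],1.])
    return o+d*(z-o[2])/d[2]
def proj(c,P):
    return cv2.projectPoints(np.array(P,float).reshape(-1,3),np.array(c['rvec'],float),np.array(c['tvec'],float),np.array(c['intrinsics'],float),None)[0].reshape(-1,2)
E
python3 - <<'E'
from h import *
a=cam('scene','s0.png');b=cam('top','t0.png')
cv2.imwrite('pics/both0.png',cv2.resize(np.vstack([a['color'][:300] if 0 else a['color'],b['color']]),None,fx=.78,fy=.78))
for c in(a,b):
    R=cv2.Rodrigues(np.array(c['rvec'],float))[0];print(-R.T@np.array(c['tvec']).ravel(),R[2])
print(bot.get_obs())
E
```

```text
pics
[-0.09585177 -0.33432511  0.84455534] [ 0.60843984  0.30634765 -0.73208748]
[ 0.34205024 -0.00451184  1.10868408] [ 0.20008188  0.00114191 -0.97977851]
{'clock': 0.1, 'joint_pos': array([1.28096833e+00, 2.41363671e-01, 3.89271903e-03, 1.33521891e+00,
       3.68698047e-06, 1.57083461e+00]), 'joint_vel': array([ 0.0002553 , -0.00133384,  0.00379519, -0.00145463, -0.00080209,
        0.00148993]), 'tau': array([ 7.84151434e-04, -3.73137438e+01,  2.53010076e+01,  1.08601412e-02,
        5.47405909e-05, -1.16518848e-05]), 'eef_pos': array([0.1427334 , 0.47861294, 0.23050188]), 'tool_rot': array([ 8.01817603e-01,  5.97568101e-01, -7.60213536e-04,  5.64308034e-04]), 'ft_force': array([-0.52656623,  0.34773109, -0.08888409]), 'ft_torque': array([-0.03084597,  0.0053747 , -0.00243903]), 'grip_width': 0.08534248440026161}
```

View pics/t0.png

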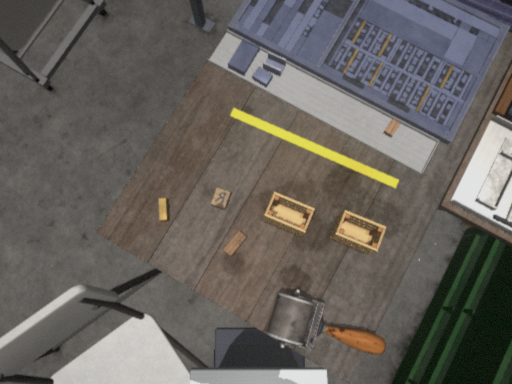

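View pics/s0.png

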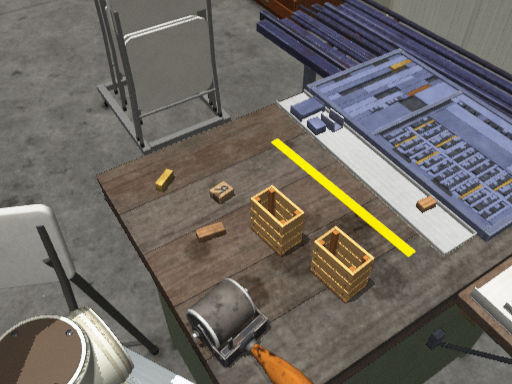

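The top view shows the crates at px (289,213) and (360,231), the sort block at (220,198), the brass block at (163,209), the furniture block at (235,243) and the line from (233,112) to (397,184). Next I measure them.

Run:
```python
from h import *
c=cam('top','t1.png');im=c['color'];hsv=cv2.cvtColor(im,cv2.COLOR_BGR2HSV)
def comps(m,amin):
    n,l,s,ce=cv2.connectedComponentsWithStats(m.astype(np.uint8)*255)
    return [(l==i) for i in range(1,n) if s[i,4]>amin]
H,S,V=[hsv[...,i].astype(int) for i in range(3)]
y=(H>26)&(H<33)&(S>180)&(V>150)
for m in comps(y,200):
    p=np.argwhere(m)[:,::-1].astype(np.float32)
    r=cv2.boxPoints(cv2.minAreaRect(p)); w=np.array([ray(c,q,0.001)[:2] for q in r]);print('line',w.round(3).tolist(),w.mean(0).round(3))
for n,(u,v) in dict(A=(289,213),B=(360,231),sort=(220,198),brass=(163,209),furn=(235,243),roller=(295,318)).items():
    print(n,hsv[v-8:v+9:8,u-8:u+9:8].reshape(-1,3).tolist(), ray(c,(u,v),0.02).round(3))
k=cv2.resize(im[150:280,130:400],None,fx=2.9,fy=2.9,interpolation=cv2.INTER_CUBIC);cv2.imwrite('pics/c1.png',k)
```

```text
A [[16, 110, 194], [17, 107, 107], [17, 108, 102], [19, 103, 223], [21, 96, 223], [17, 107, 221], [20, 101, 218], [17, 108, 163], [20, 101, 223]] [ 0.512 -0.078  0.02 ]
B [[17, 106, 132], [19, 103, 104], [18, 104, 101], [20, 101, 223], [19, 104, 224], [17, 110, 181], [19, 103, 215], [17, 110, 215], [17, 110, 207]] [ 0.467 -0.248  0.02 ]
sort [[13, 49, 94], [16, 85, 184], [15, 53, 115], [16, 71, 122], [15, 56, 140], [17, 83, 110], [12, 41, 106], [12, 87, 100], [13, 39, 104]] [0.55  0.091 0.02 ]
brass [[13, 64, 95], [20, 124, 200], [12, 62, 103], [14, 66, 97], [19, 121, 191], [13, 55, 111], [16, 56, 105], [19, 118, 220], [14, 60, 102]] [0.523 0.229 0.02 ]
furn [[10, 62, 107], [13, 95, 150], [15, 100, 135], [12, 67, 121], [14, 101, 156], [13, 57, 120], [14, 97, 166], [14, 86, 92], [11, 64, 115]] [0.44  0.053 0.02 ]
roller [[15, 29, 124], [17, 31, 133], [17, 35, 103], [13, 28, 110], [13, 28, 128], [11, 30, 94], [13, 27, 134], [15, 26, 99], [16, 30, 95]] [ 0.265 -0.087  0.02 ]
```

View pics/c1.png

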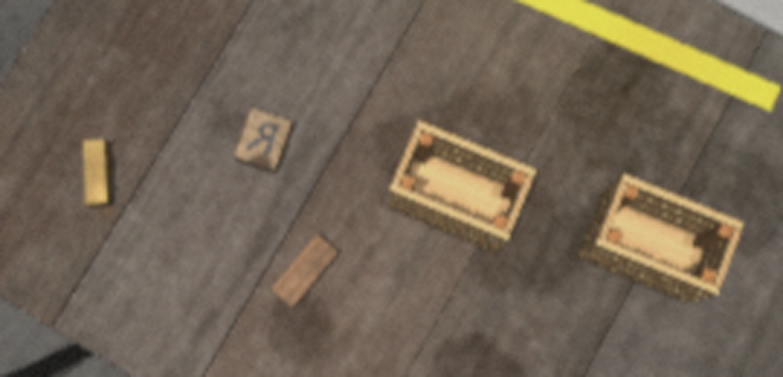

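Run:
```python
from h import *
c=cam('top');s=cam('scene')
hsv=cv2.cvtColor(c['color'],cv2.COLOR_BGR2HSV);print(hsv[148,315])
m=((hsv[...,0]>24)&(hsv[...,0]<36)&(hsv[...,1]>150)).astype(np.uint8)
n,l,st,_=cv2.connectedComponentsWithStats(m);i=1+st[1:,4].argmax()
r=cv2.minAreaRect(np.argwhere(l==i)[:,::-1].astype(np.float32));w=np.array([ray(c,q,.001)[:2] for q in cv2.boxPoints(r)])
e=[np.linalg.norm(w[j]-w[j-1]) for j in range(4)];print('line',w.round(3).tolist(),w.mean(0).round(3),np.round(e,3))
j=int(np.argmax(e));d=w[j]-w[j-1];print('yaw y-axis dir -90',np.degrees(np.arctan2(d[1],d[0])))
for nme,q in dict(A=[(418,122),(536,170),(510,240),(392,190)],B=[(628,175),(743,221),(718,295),(600,236)]).items():
    w=np.array([ray(c,(u/2.9+130-.33,v/2.9+150-.33),.1)[:2] for u,v in q])
    cen=w.mean(0);d=(w[0]+w[1]-w[2]-w[3]);d2=(w[0]+w[3]-w[1]-w[2])
    print(nme,w.round(3).tolist(),cen.round(4),'yaw',np.arctan2(d[1],d[0]).round(3),(np.arctan2(d2[1],d2[0])-np.pi/2).round(3),np.linalg.norm(d)/2,np.linalg.norm(d2)/2)
    print('scene px of rim', proj(s,[[*x,.1] for x in w]).round(0).tolist())
for nme,(u,v,z) in dict(sort=(264,140,.023),brass=(95,172,.022),furn=(305,270,.018)).items():
    print(nme,ray(c,(u/2.9+130-.33,v/2.9+150-.33),z).round(3))
```

```text
[ 29 159 225]
line [[0.77, 0.07], [0.792, 0.061], [0.599, -0.354], [0.578, -0.344]] [ 0.685 -0.142] [0.457 0.024 0.458 0.024]
yaw y-axis dir -90 -114.97013888300596
A [[0.549, -0.039], [0.51, -0.13], [0.456, -0.109], [0.495, -0.018]] [ 0.5022 -0.0738] yaw -0.372 -0.404 0.058177860107335416 0.09903244393106815
scene px of rim [[273.0, 185.0], [305.0, 213.0], [284.0, 228.0], [252.0, 199.0]]
B [[0.506, -0.202], [0.47, -0.289], [0.413, -0.266], [0.458, -0.178]] [ 0.4616 -0.2337] yaw -0.416 -0.436 0.05699197789780392 0.09689052080222789
scene px of rim [[338.0, 227.0], [376.0, 258.0], [354.0, 276.0], [318.0, 240.0]]
sort [0.549 0.089 0.023]
brass [0.523 0.23  0.022]
furn [0.44  0.054 0.018]
```

Add to h.py:
```python
def to(target):
    "remaining shift to a world target in tool axes, units of 60 mm; and tool x yaw"
    from scipy.spatial.transform import Rotation as Ro
    o=bot.get_obs();R=Ro.from_quat(o['tool_rot']).as_matrix()
    print('t',o['clock'],'pos',o['eef_pos'].round(4),'xyaw',np.degrees(np.arctan2(R[1,0],R[0,0])).round(2),'zaxis',R[:,2].round(3),'w',o['grip_width'].round(3),'F',o['ft_force'].round(1))
    d=R.T@(np.array(target)-o['eef_pos']);print('shift',(d/.06).round(2));return d/.06
```

```text
(no output)
```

play_rows --deltas '[0.45, 0, 0, 0, 6.2, 0.45, 0, 0, 0, 0]'

```text
clock: 0.5
eef_pos: [0.1427, 0.4787, 0.2305]
tool_rot: [0.833, 0.553, -0.001, 0.001]
ft_force: [0.6, -0.0, 0.0]
grip_width: 0.0518
```

```bash
python3 -c "
from h import *
to([.433,-.046,.2])"
```

```text
Traceback (most recent call last):
  File "h.py", line 18, in to
    print('t',o['clock'],'pos',o['eef_pos'].round(4),'xyaw',np.degrees(np.arctan2(R[1,0],R[0,0])).round(2),'zaxis',R[:,2].round(3),'w',o['grip_width'].round(3),'F',o['ft_force'].round(1))
                                                                                                                                       ^^^^^^^^^^^^^^^^^^^^^
AttributeError: 'float' object has no attribute 'round'
```

```bash
sed -i "s/o\['grip_width'\].round(3)/round(o['grip_width'],3)/" h.py; python3 -c "
from h import *
to([.433,-.046,.2])"
```

```text
t 0.5 pos [0.1427 0.4787 0.2305] xyaw 67.09 zaxis [-0.001 -0.002 -1.   ] w 0.052 F [ 0.6 -0.   0. ]
shift [-6.17  7.86  0.52]
```

play_rows --deltas '[0.45, -0.5, 0.65, 0, 0, 0.45, -0.5, 0.65, 0, 0, 0.45, -0.5, 0.65, 0, 0, 0.45, -0.5, 0.65, 0, 0, 0.45, -0.5, 0.65, 0, 0, 0.45, -0.5, 0.65, 0, 0, 0.45, -0.5, 0.65, 0, 0, 0.45, -0.5, 0.65, 0, 0, 0.45, -0.5, 0.65, 0, 0, 0.45, -0.5, 0.65, 0, 0, 0.45, -0.5, 0.65, 0, 0, 0.45, 0, 0, 0, 0]'

```text
clock: 2.0
eef_pos: [0.424, -0.0024, 0.2319]
tool_rot: [0.826, 0.563, 0.003, 0.002]
ft_force: [-0.7, 0.2, -0.5]
grip_width: 0.0386
```

```bash
python3 -c "
from h import *
to([.433,-.046,.09])"
```

```text
t 2.0 pos [ 0.424  -0.0024  0.2319] xyaw 68.6 zaxis [ 0.007  0.001 -1.   ] w 0.039 F [-0.7  0.2 -0.5]
shift [-0.63  0.39  2.36]
```

play_rows --deltas '[0.45, -0.63, 0.3, 0.4, 1.5, 0.45, 0, 0, 0.7, 0, 0.45, 0, 0, 0.7, 0, 0.45, 0, 0, 0.6, 0, 0.45, 0, 0, 0, 0]'

```text
clock: 2.62
eef_pos: [0.4279, -0.0419, 0.0856]
tool_rot: [0.831, 0.556, 0.005, 0.001]
ft_force: [-0.7, 0.1, 0.2]
grip_width: 0.0384
```

```bash
python3 -c "
from h import *
to([.474,-.063,.084])
a=cam('scene','s2.png')['color'];b=cam('top')['color']
f=lambda i,x,y:cv2.resize(i[y:y+190,x:x+200],None,fx=2,fy=3,interpolation=3)
cv2.imwrite('pics/v2.png',np.hstack([cv2.resize(a[150:330,200:400],(400,360)),cv2.resize(b[150:330,200:400],(400,360))]))"
```

```text
t 2.625 pos [ 0.4279 -0.0419  0.0856] xyaw 67.58 zaxis [ 0.01   0.003 -1.   ] w 0.038 F [-0.7  0.1  0.2]
shift [-0.03  0.84  0.03]
```

View pics/v2.png

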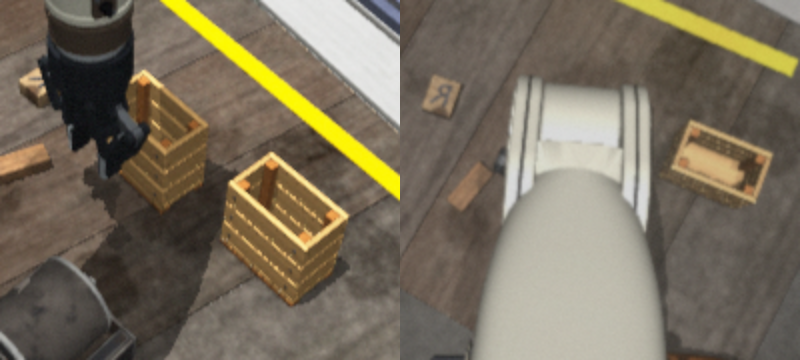

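The fingers stand behind crate A's near wall and clear of it. Pushing in small steps.

play_rows --deltas '[0.45, 0, 0.3, 0, 0, 0.45, 0, 0.2, 0, 0, 0.45, 0, 0.2, 0, 0, 0.45, 0, 0.2, 0, 0, 0.45, 0, 0.2, 0, 0, 0.45, 0, 0.2, 0, 0]'

```text
clock: 3.48
eef_pos: [0.5094, -0.0724, 0.0963]
tool_rot: [0.83, 0.557, 0.011, 0.006]
ft_force: [0.4, -0.7, 0.3]
grip_width: 0.0386
```

```bash
python3 -c "
from h import *
to([.474,-.063,.084])
"
```

```text
t 3.475 pos [ 0.5094 -0.0724  0.0963] xyaw 67.75 zaxis [ 0.025  0.002 -1.   ] w 0.039 F [ 0.4 -0.7  0.3]
shift [-0.08 -0.61  0.19]
```

```bash
python3 -c "
from h import *
a=cam('scene','s3.png')['color']
cv2.imwrite('pics/v3.png',cv2.resize(a[130:330,200:430],None,fx=2.6,fy=2.6))"
```

```text
(no output)
```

View pics/v3.png

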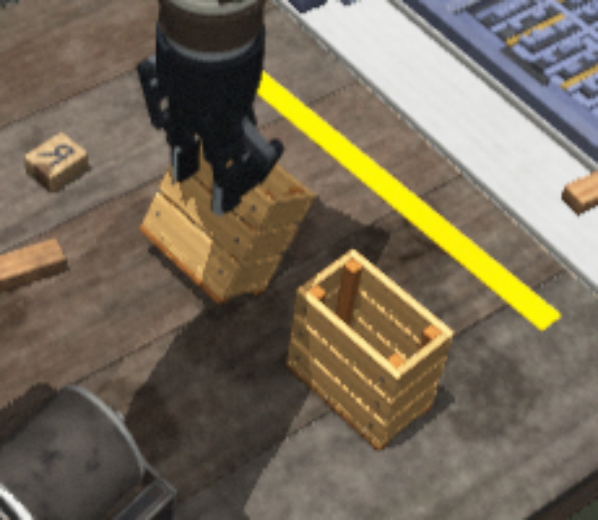

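Crate A is mid-tip, about 40° over. I keep pushing.

play_rows --deltas '[0.45, 0, 0.2, 0.1, 0, 0.45, 0, 0.2, 0, 0, 0.45, 0, 0, 0, 0, 0.45, 0, 0, 0, 0]'

```text
clock: 4.03
eef_pos: [0.5352, -0.083, 0.0897]
tool_rot: [0.83, 0.557, 0.011, 0.007]
ft_force: [-0.4, -0.5, 0.0]
grip_width: 0.0385
```

```bash
python3 -c "
from h import *
to([.44,-.20,.2])
a=cam('scene','s3.png')['color']
cv2.imwrite('pics/v4.png',cv2.resize(a[130:330,200:430],None,fx=2.6,fy=2.6))"
```

```text
t 4.025 pos [ 0.5352 -0.083   0.0897] xyaw 67.71 zaxis [ 0.026  0.002 -1.   ] w 0.038 F [-0.4 -0.5  0. ]
shift [-2.39 -0.68 -1.88]
```

View pics/v4.png

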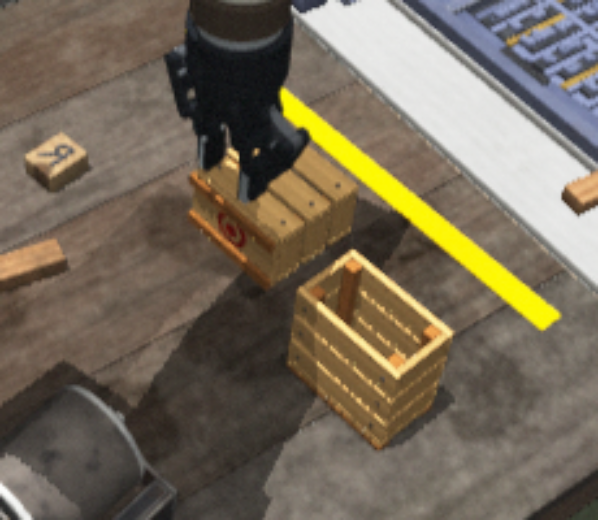

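Crate A fell flat and shows the red stamp (v4 px 232,230). Next is crate B.

play_rows --deltas '[0.45, 0, 0, -0.9, 0, 0.45, 0, -0.6, -0.8, 0, 0.45, -0.4, -0.8, 0, 0, 0.45, -0.6, -0.6, 0, 1, 0.45, -0.6, -0.2, 0, 0, 0.45, -0.6, 0, 0, 0, 0.45, 0, 0, 0, 0]'

```text
clock: 4.95
eef_pos: [0.3526, -0.1541, 0.191]
tool_rot: [0.834, 0.551, 0.012, 0.008]
ft_force: [-0.2, -0.3, 0.2]
grip_width: 0.0384
```

```bash
python3 -c "
from h import *
to([.391,-.205,.085])
"
```

```text
t 4.95 pos [ 0.3526 -0.1541  0.191 ] xyaw 66.88 zaxis [ 0.029  0.    -1.   ] w 0.038 F [-0.2 -0.3  0.2]
shift [-0.55  0.87  1.78]
```

play_rows --deltas '[0.45, -0.5, 0.7, 0, 0.5, 0.45, -0.1, 0.2, 0.5, 0, 0.45, 0, 0, 0.6, 0, 0.45, 0, 0, 0.6, 0, 0.45, 0, 0, 0, 0]'

```text
clock: 5.58
eef_pos: [0.3944, -0.2072, 0.089]
tool_rot: [0.836, 0.548, 0.014, 0.009]
ft_force: [-0.4, 0.2, 0.6]
grip_width: 0.0383
```

```bash
python3 -c "
from h import *
to([.4335,-.224,.085])
"
```

```text
t 5.575 pos [ 0.3944 -0.2072  0.089 ] xyaw 66.54 zaxis [ 0.034  0.001 -0.999] w 0.038 F [-0.4  0.2  0.6]
shift [0.   0.71 0.09]
```

play_rows --deltas '[0.45, 0, 0.25, 0.1, 0, 0.45, 0, 0.2, 0.03, 0, 0.45, 0, 0.2, 0.03, 0, 0.45, 0, 0.2, 0.03, 0, 0.45, 0, 0.2, 0.03, 0, 0.45, 0, 0.2, 0.03, 0, 0.45, 0, 0.2, 0, 0, 0.45, 0, 0.2, 0, 0, 0.45, 0, 0, 0, 0, 0.45, 0, 0, 0, 0]'

```text
clock: 6.82
eef_pos: [0.4967, -0.2506, 0.0814]
tool_rot: [0.836, 0.549, 0.017, 0.013]
ft_force: [-0.1, 0.2, -0.4]
grip_width: 0.0382
```

```bash
python3 -c "
from h import *
to([.4335,-.224,.085])
a=cam('scene','s5.png')['color']
b=cam('top')['color']
cv2.imwrite('pics/v5.png',np.hstack([cv2.resize(a[130:330,220:420],(400,400)),cv2.resize(b[110:310,220:420],(400,400))]))"
```

```text
t 6.825 pos [ 0.4967 -0.2506  0.0814] xyaw 66.62 zaxis [ 0.042 -0.003 -0.999] w 0.038 F [-0.1  0.2 -0.4]
shift [-0.01 -1.14 -0.11]
```

View pics/v5.png

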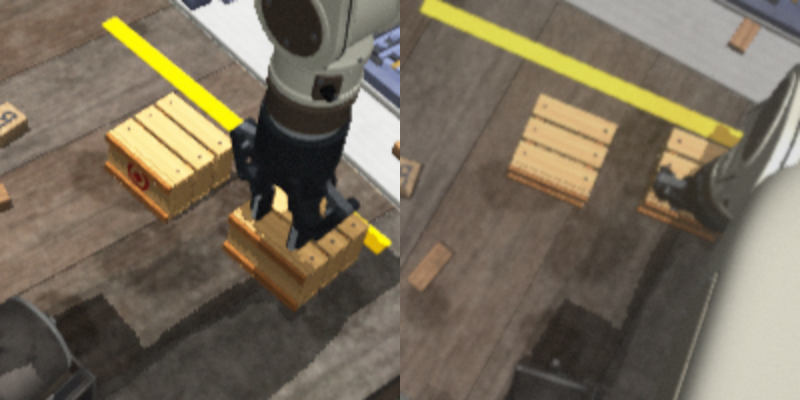

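Both crates lie on their far sides and A (left) carries the stamp. I raise the arm away from B, then measure A lying.

play_rows --deltas '[0.45, 0, 0, -0.9, 0, 0.45, 0, -0.4, -0.9, 0, 0.45, 0, -0.9, 0, 0, 0.45, 0, -0.9, 0, 0, 0.45, 0.3, -0.3, 0, 0, 0.45, 0.5, 0, 0, 0, 0.45, 0, 0, 0, 0]'

```text
clock: 7.8
eef_pos: [0.3669, -0.1435, 0.188]
tool_rot: [0.836, 0.548, 0.017, 0.014]
ft_force: [-0.1, -0.5, -0.9]
grip_width: 0.0385
```

Run:
```python
from h import *
c=cam('top');s=cam('scene')
L=np.array([.685,-.142]);n=np.array([np.cos(-.436),np.sin(-.436)])
q=[(290.5,157),(328.5,171)]
w=np.array([ray(c,p,.06)[:2] for p in q]);d=w[0]-w[1];yaw=np.arctan2(d[1],d[0])-np.pi/2;ax=np.array([np.cos(yaw),np.sin(yaw)])
mid=w.mean(0)-.05*ax;foot=w.mean(0)-.1*ax
print(w.round(3),np.linalg.norm(d),yaw,'mid',mid,'foot',foot,'to line',(L-mid)@n)
nb=np.array([ray(c,p,.0)[:2] for p in [(275,196),(312.5,212.5)]]);print('near low',nb.mean(0))
# contour-based check
k=c['color'][140:240,260:440];cv2.imwrite('pics/v6.png',cv2.resize(k,None,fx=4.4,fy=4.4,interpolation=2))
to([*(foot-.06*ax),.03])
```

```text
[[ 0.642 -0.081]
 [ 0.607 -0.171]] 0.09667672797558835 -0.3709429323248563 mid [ 0.57773231 -0.10793724] foot [ 0.53113301 -0.08981252] to line 0.1116178905229628
near low [ 0.53719373 -0.09111539]
t 7.9 pos [ 0.3668 -0.1446  0.1878] xyaw 66.41 zaxis [ 0.043 -0.005 -0.999] w 0.038 F [ 0.5  0.2 -0.6]
shift [1.86 1.04 2.7 ]
```

View pics/v6.png

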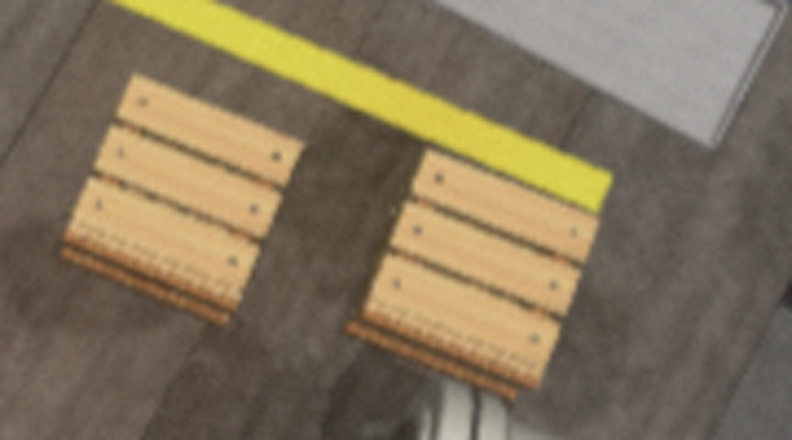

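play_rows --deltas '[0.45, 0.6, 0.3, 0, 0, 0.45, 0.6, 0.35, 0, 0, 0.45, 0.6, 0.35, 0.3, 0, 0.45, 0, 0, 0.8, 0, 0.45, 0, 0, 0.8, 0, 0.45, 0, 0, 0.6, 0, 0.45, 0, 0, 0, 0]'

```text
clock: 8.78
eef_pos: [0.4776, -0.0756, 0.038]
tool_rot: [0.839, 0.544, 0.017, 0.016]
ft_force: [-0.4, 0.6, 0.2]
grip_width: 0.038
```

```bash
python3 -c "
from h import *
f=np.array([.5311,-.0898]);a=np.array([np.cos(-.39),np.sin(-.39)])
to([*(f-.017*a),.025])
"
```

```text
t 8.775 pos [ 0.4776 -0.0756  0.038 ] xyaw 65.89 zaxis [ 0.046 -0.009 -0.999] w 0.038 F [-0.4  0.6  0.2]
shift [0.14 0.62 0.25]
```

play_rows --deltas '[0.45, 0.14, 0.1, 0.2, 0, 0.45, 0, 0.2, 0, 0, 0.45, 0, 0.2, 0, 0, 0.45, 0, 0.2, 0, 0, 0.45, 0, 0.2, 0, 0, 0.45, 0, 0.2, 0, 0, 0.45, 0, 0.2, 0, 0, 0.45, 0, 0.2, 0, 0, 0.45, 0, 0.2, 0, 0, 0.45, 0, 0.2, 0, 0, 0.45, 0, 0.1, 0, 0, 0.45, 0, 0, 0, 0]'

```text
clock: 10.28
eef_pos: [0.6018, -0.1217, 0.0356]
tool_rot: [0.839, 0.543, 0.019, 0.018]
ft_force: [-1.0, 0.7, -0.2]
grip_width: 0.0384
```

Run:
```python
from h import *
to([.64,-.13,.025])
a=cam('scene','s7.png')['color'];b=cam('top','t7.png')['color']
cv2.imwrite('pics/v7.png',np.hstack([cv2.resize(a[130:280,240:390],(400,400)),cv2.resize(b[100:250,250:400],(400,400))]))
```

```text
t 10.275 pos [ 0.6018 -0.1217  0.0356] xyaw 65.81 zaxis [ 0.051 -0.01  -0.999] w 0.038 F [-1.   0.7 -0.2]
shift [0.13 0.63 0.21]
```

View pics/v7.png

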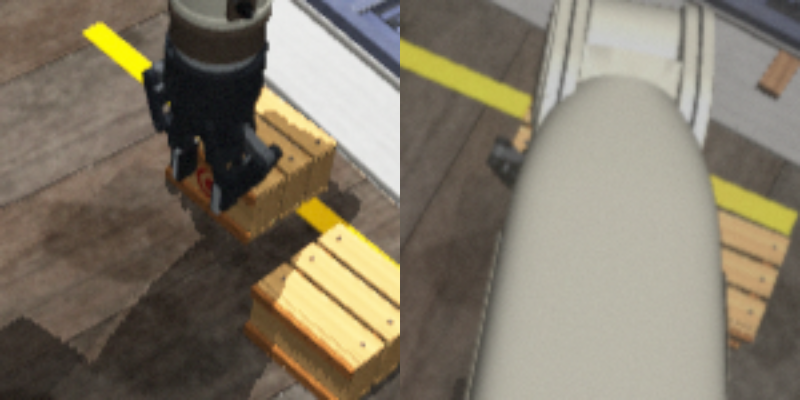

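Run:
```python
from h import *
s=cam('scene')
L=np.array([.685,-.142]);n=np.array([np.cos(-.436),np.sin(-.436)])
fr=ray(s,(365.1,183.9),.06)[:2]; nr=ray(s,(332.1,219.5),.0)[:2]
print('far right top',fr,'dist line->',(fr-L)@n,'want .05'); print('near right low',nr,(nr-L)@n,'want -.05(-.055 skid)')
# check of the line in scene view
print(proj(s,[[*(L-.15*np.array([-n[1],n[0]])),0]]))
```

```text
far right top [ 0.68073728 -0.20405409] dist line-> 0.02234256786094148 want .05
near right low [ 0.60076006 -0.16363493] -0.0672223398250341 want -.05(-.055 skid)
[[384.36798119 231.16766361]]
```

play_rows --deltas '[0.45, 0, 0.12, 0.05, 0, 0.45, 0, 0.12, 0, 0, 0.45, 0, 0, 0, 0, 0.45, 0, -0.3, 0, 0, 0.45, 0, -0.8, 0, 0, 0.45, 0, -0.6, -0.5, 0, 0.45, 0, -0.6, -0.8, 0, 0.45, -0.3, -0.7, -0.8, 0, 0.45, -0.3, -0.7, -0.3, 0, 0.45, 0, -0.7, 0, 0, 0.45, 0, 0, 0, 0]'

```text
clock: 11.8
eef_pos: [0.3547, -0.0506, 0.165]
tool_rot: [0.839, 0.543, 0.025, 0.024]
ft_force: [0.7, -0.5, 0.5]
grip_width: 0.0386
```

Run:
```python
from h import *
to([.64,-.13,.025])
b=cam('top','t8.png')['color']
cv2.imwrite('pics/v8.png',cv2.resize(b[110:240,265:435],None,fx=4.4,fy=4.4,interpolation=2))
```

```text
t 11.8 pos [ 0.3547 -0.0506  0.165 ] xyaw 65.79 zaxis [ 0.068 -0.014 -0.998] w 0.039 F [ 0.7 -0.5  0.5]
shift [0.71 4.71 2.67]
```

View pics/v8.png

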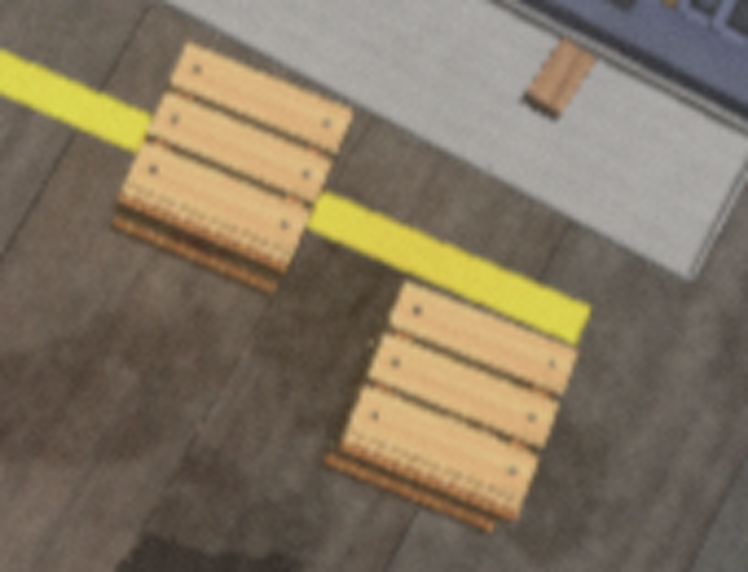

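Run:
```python
from h import *
c=cam('top')
L=np.array([.685,-.142]);n=np.array([np.cos(-.436),np.sin(-.436)])
P=lambda u,v,z:ray(c,(u/4.4+265-.4,v/4.4+110-.4),z)[:2]
w=np.array([P(185,42,.06),P(352,108,.06),P(283,275,.06),P(116,208,.06)])
d=w[0]-w[1];yaw=np.arctan2(d[1],d[0])-np.pi/2
print(w.round(3),'wid',np.linalg.norm(d),'dep',np.linalg.norm(w[0]-w[3]),'yaw',yaw,'far',((w[:2].mean(0)-L)@n).round(4),'near',((w[2:].mean(0)-L)@n).round(4),'mid',w.mean(0),'far edge -50:',((w[:2].mean(0)-L)@n-.05).round(4))
# nails row: middle slat is centred on crate middle
m=np.array([P(174,119,.06),P(306,174,.06)]).mean(0);print('middle slat',m,((m-L)@n).round(4))
# line centreline near the crate
for u,v in[((20),65),(100,100),(360,215),(440,250)]: print(((P(u,v,.001)-L)@n).round(4))
ax=np.array([np.cos(-.42),np.sin(-.42)]);f=w[:2].mean(0)-.1*ax
to([*(f-.017*ax),.03])
```

```text
[[ 0.738 -0.122]
 [ 0.699 -0.213]
 [ 0.604 -0.172]
 [ 0.642 -0.082]] wid 0.09911226875839979 dep 0.10359542916579756 yaw -0.4026779906763398 far 0.0411 near -0.0624 mid [ 0.67070401 -0.14743848] far edge -50: -0.0089
middle slat [ 0.67698837 -0.1508166 ] -0.0035
0.0089
0.0089
0.0081
0.008
t 11.9 pos [ 0.358  -0.0513  0.1657] xyaw 65.77 zaxis [ 0.071 -0.014 -0.997] w 0.038 F [ 0.5  0.1 -0.7]
shift [0.65 4.15 2.57]
```

play_rows --deltas '[0.45, 0.2, 0.7, 0, 0, 0.45, 0.2, 0.7, 0, 0, 0.45, 0.25, 0.7, 0, 0, 0.45, 0, 0.6, 0.5, 0, 0.45, 0, 0.3, 0.8, 0, 0.45, 0, 0, 0.8, 0, 0.45, 0, 0, 0.4, 0, 0.45, 0, 0, 0, 0]'

```text
clock: 12.9
eef_pos: [0.5712, -0.0981, 0.0232]
tool_rot: [0.84, 0.541, 0.031, 0.03]
ft_force: [-0.7, -0.6, 0.7]
grip_width: 0.0382
```

```bash
python3 -c "
from h import *
to([.6195,-.123,.03])"
```

```text
t 12.9 pos [ 0.5712 -0.0981  0.0232] xyaw 65.67 zaxis [ 0.084 -0.018 -0.996] w 0.038 F [-0.7 -0.6  0.7]
shift [-0.04  0.91 -0.04]
```

play_rows --deltas '[0.45, 0, 0.3, -0.05, 0, 0.45, 0, 0.2, 0, 0, 0.45, 0, 0.15, 0, 0, 0.45, 0, 0.1, 0, 0, 0.45, 0, 0, 0, 0]'

```text
clock: 13.52
eef_pos: [0.617, -0.1182, 0.0327]
tool_rot: [0.84, 0.541, 0.032, 0.032]
ft_force: [-0.0, -0.5, -0.2]
grip_width: 0.0382
```

```bash
python3 -c "
from h import *
to([.6195,-.123,.03])"
```

```text
t 13.525 pos [ 0.617  -0.1182  0.0327] xyaw 65.67 zaxis [ 0.089 -0.019 -0.996] w 0.038 F [-0.  -0.5 -0.2]
shift [-0.06  0.07  0.05]
```

Nearly at the target: one last nudge, then retreat and check.

play_rows --deltas '[0.45, 0, 0.06, 0, 0, 0.45, 0, 0, 0, 0, 0.45, 0, -0.3, 0, 0, 0.45, 0, -0.8, 0, 0, 0.45, 0, -0.6, -0.5, 0, 0.45, 0, -0.6, -0.8, 0, 0.45, -0.3, -0.7, -0.8, 0, 0.45, -0.3, -0.7, -0.3, 0, 0.45, 0, -0.7, 0, 0, 0.45, 0, 0, 0, 0]'

```text
clock: 14.78
eef_pos: [0.3479, -0.0385, 0.1521]
tool_rot: [0.839, 0.542, 0.033, 0.033]
ft_force: [0.6, 0.5, -1.0]
grip_width: 0.0386
```

Run:
```python
from h import *
to([.64,-.13,.025])
b=cam('top','t9.png')['color']
cv2.imwrite('pics/v9.png',cv2.resize(b[110:240,265:435],None,fx=4.4,fy=4.4,interpolation=2))
```

```text
t 14.775 pos [ 0.3479 -0.0385  0.1521] xyaw 65.72 zaxis [ 0.091 -0.019 -0.996] w 0.039 F [ 0.6  0.5 -1. ]
shift [0.57 4.85 2.58]
```

View pics/v9.png

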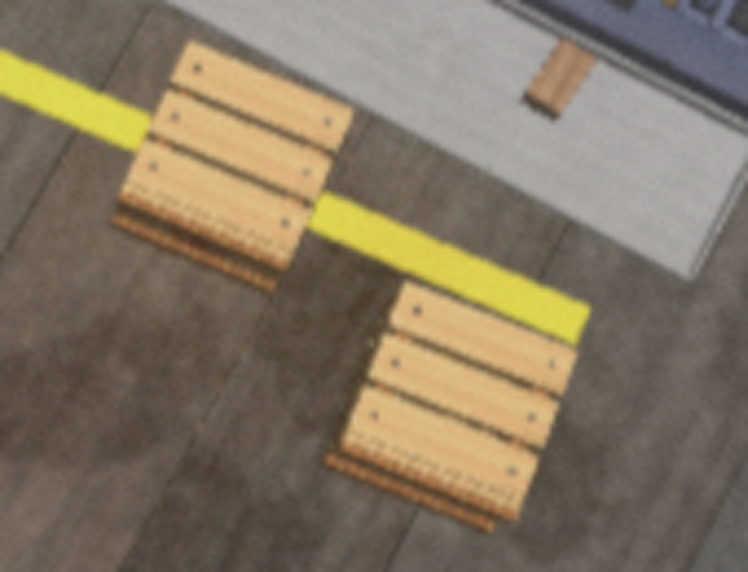

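Run:
```python
from h import *
c=cam('top')
P=lambda u,v,z:ray(c,(u/4.4+265-.4,v/4.4+110-.4),z)[:2]
n=np.array([np.cos(-.436),np.sin(-.436)])
# local line centre: edges beside the crate
le=[np.mean([P(146,117,.001)@n,P(138,151,.001)@n]),np.mean([P(322,193,.001)@n,P(312,228,.001)@n])];print('line c',le)
Lc=np.mean(le);print('from rect',np.array([.685,-.142])@n)
far=np.mean([P(187,41,.06)@n,P(353,107,.06)@n])-Lc
skt=np.mean([P(120,200,.06)@n,P(288,268,.06)@n])-Lc
skb=np.mean([P(113,222,.0)@n,P(275,288,.0)@n])-Lc
print('far',far,'near top edge',skt,'near low edge',skb)
```

```text
line c [np.float64(0.6810599434716463), np.float64(0.6810882129519592)]
from rect 0.6808860248937288
far 0.041754854817586784 near top edge -0.05766985933818791 near low edge -0.05370963688410235
```

The crate barely moved; its middle is about 7 mm short. One more push, with the stop about 7 mm farther on.

play_rows --deltas '[0.45, 0.2, 0.7, 0, 0, 0.45, 0.2, 0.7, 0, 0, 0.45, 0.15, 0.7, 0, 0, 0.45, 0, 0.7, 0.5, 0, 0.45, 0, 0.4, 0.8, 0, 0.45, 0, 0.1, 0.8, 0, 0.45, 0, 0, 0.3, 0, 0.45, 0, 0, 0, 0]'

```text
clock: 15.88
eef_pos: [0.579, -0.0994, 0.0226]
tool_rot: [0.84, 0.541, 0.038, 0.038]
ft_force: [-0.2, -0.4, 0.7]
grip_width: 0.0385
```

```bash
python3 -c "
from h import *
to([.6270,-.1225,.032])"
```

```text
t 15.875 pos [ 0.579  -0.0994  0.0226] xyaw 65.62 zaxis [ 0.105 -0.022 -0.994] w 0.038 F [-0.2 -0.4  0.7]
shift [-0.02  0.9  -0.06]
```

play_rows --deltas '[0.45, 0, 0.3, -0.05, 0, 0.45, 0, 0.2, 0, 0, 0.45, 0, 0.15, 0, 0, 0.45, 0, 0.12, 0, 0, 0.45, 0, 0, 0, 0]'

```text
clock: 16.5
eef_pos: [0.6239, -0.1196, 0.0319]
tool_rot: [0.84, 0.541, 0.039, 0.038]
ft_force: [0.1, -0.5, 0.9]
grip_width: 0.0381
```

```bash
python3 -c "
from h import *
to([.6270,-.1225,.032])"
```

```text
t 16.5 pos [ 0.6239 -0.1196  0.0319] xyaw 65.63 zaxis [ 0.106 -0.022 -0.994] w 0.038 F [ 0.1 -0.5  0.9]
shift [-0.02  0.07  0.01]
```

play_rows --deltas '[0.45, 0, 0.08, 0, 0, 0.45, 0, 0, 0, 0]'

```text
clock: 16.75
eef_pos: [0.6273, -0.1212, 0.0321]
tool_rot: [0.84, 0.541, 0.038, 0.037]
ft_force: [0.0, 0.5, -0.7]
grip_width: 0.0385
```

play_rows --deltas '[0.45, 0, -0.3, 0, 0, 0.45, 0, -0.8, 0, 0, 0.45, 0, -0.6, -0.5, 0, 0.45, 0, -0.6, -0.8, 0, 0.45, -0.3, -0.7, -0.8, 0, 0.45, -0.3, -0.7, -0.3, 0, 0.45, 0, -0.7, 0, 0, 0.45, 0, 0, 0, 0]'

```text
clock: 17.75
eef_pos: [0.357, -0.0405, 0.1477]
tool_rot: [0.839, 0.541, 0.042, 0.041]
ft_force: [0.7, -0.6, -0.1]
grip_width: 0.0384
```

Run:
```python
from h import *
a=cv2.imread('pics/t0.png');b=cam('top','t10.png')['color']
k=lambda i:cv2.resize(i[110:240,265:435],None,fx=4.4,fy=4.4,interpolation=2)
k2=cv2.resize(np.hstack([a[180:260,140:260],b[180:260,140:260]]),(748,249))[:,:] 
cv2.imwrite('pics/v10.png',np.vstack([k(b)[:340],k2]))
# displacement of nails since t9, crate A, and still-ness of plain crate
g=[cv2.cvtColor(x,cv2.COLOR_BGR2GRAY).astype(np.float32) for x in (cv2.imread('pics/t9.png'),b)]
d=cv2.absdiff(g[0],g[1]);print('plain diff',d[175:230,342:400].mean(),'blocks diff t0',cv2.absdiff(a,b)[185:260,150:255].mean())
```

```text
plain diff 1.6360501 blocks diff t0 3.263322751322751
```

View pics/v10.png

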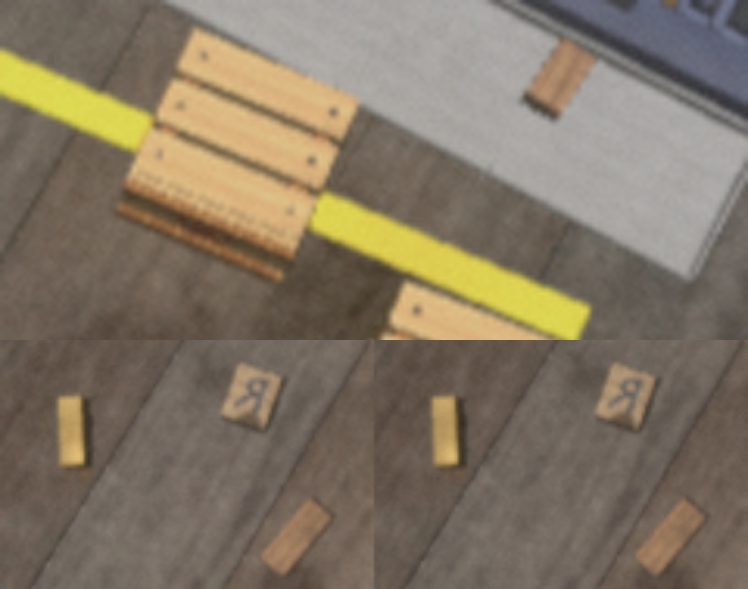

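The crate moved about 6–7 mm, and the blocks stand as at the start. Last number check, then hand in.

Run:
```python
from h import *
c=cam('top')
P=lambda u,v,z:ray(c,(u/4.4+265-.4,v/4.4+110-.4),z)[:2]
n=np.array([np.cos(-.436),np.sin(-.436)]);Lc=.6810
far=np.mean([P(195,29,.06)@n,P(359,97,.06)@n])-Lc
low=np.mean([P(118,210,.0)@n,P(283,278,.0)@n])-Lc
print('far',far,'want .05; low near',low,'want -.05')
if abs(far-.05)<.006: print(ticket.job_done())
```

```text
far 0.04936148286495312 want .05; low near -0.046078786360174595 want -.05
the job is handed in; nothing more can be done
None
```

I tipped both crates over onto their far sides with the fingertips. The left one had the red stamp, so I pushed it away from the robot, lying, until its middle was over the yellow line. The job is handed in, at about 18 s on the clock, with the gripper clear of everything.

**Stamped crate:** its far top edge is 49 mm beyond the line's centre, where 50 mm was wanted. Its near lower edge measures 46 mm short of it, also against 50 mm. The two readings disagree slightly: they put the middle 0.6 mm short of the line's centre and 3.9 mm past it. Either way it is over the 24 mm wide line.

**Placing:** the second push moved the crate less than 1 mm and left it about 7 mm short, so I made one more push of 6–7 mm.

**Unstamped crate:** it lies where it fell, with no visible movement in the part still in the last crop.

**Blocks:** the three small blocks look the same as in the first picture. Measured forces at the end of each move were about 1 N or less.

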